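Clear and close the sandwich press

ROBOT

A 6-joint arm with a two-finger parallel gripper is mounted at the origin on the work surface. World frame = base frame: x ahead of the robot, y to its left, z up, the work surface at z = 0. Lengths are in mm, angles in rad, forces in N, time in s.
With the tool pointing down it reaches from about 350 to 875 mm from the base axis. Payload 4.2 kg.
Tool frame: the origin (TCP) lies between the finger pads; the fingertips stand 17 mm ahead of it and the grasp point (between the pads) lies 2 mm behind it; z points along the fingers, y is the line along which they close (so a half turn about z gives the same grasp; the last joint's range is limited). The gripper opens to 85 mm and grips with 20 to 120 N. Pads are 22 mm wide; open, the fingers measure 114 mm over their backs; the gripper's body (76 mm by 85 mm) begins 54 mm behind the grasp point. The pads swing forward as they close: fully open they stand 13 mm farther back than shut.
Start: joints at [-1.091, 0.385, 0.008, 0, -1.194, -0.259], TCP at [136.899, -609.802, 248.312] pointing down, gripper open.
Joint ranges: [-3.14, 3.14], [-1.21, 2.06], [-1.07, 1.41], [-3.16, 2.05], [-2.99, -0.16], [-3.1, 3.1]. Speed limits (rad/s): [2.79, 2.79, 3.14, 3.14, 3.14, 3.14].

INTERFACE

Orientations are given as a unit quaternion [x, y, z, w].
In Python, from bench import arm, viewer gives the robot as it stands (arm), with the cameras (viewer).
- The arm moves only by the tool jog_arm, called after "Emit:" in YAML: its name, and indented under it one key for each argument. Schema: {"type":"object","properties":{"plan":{"type":"array","items":{"type":"number"},"minItems":6,"maxItems":60},"finger_gap":{"type":"number"},"only":{"type":"string"},"quiet":{"type":"boolean"},"lines":{"type":"string"}},"required":["plan"],"additionalProperties":false}. plan is one flat list of numbers that holds 1 to 10 rows one after another, with no inner brackets; each row has 6 numbers: dx, dy, dz in fractions of the full range, 1 being 800 mm, then a rotation vector rx, ry, rz in parts of the range, where 1.0 means 4 rad; each row is the pose to reach, as a shift and turn from the pose commanded when the call began, along the tool's axes at that moment; what a row does not reach only later rows make up. A row lasts 1/10 s, in which the tool goes at most 50 mm and 0.15 rad, less where a joint would pass 70% of its speed; a pose out of reach is approached as far as the arm can. finger_gap is the finger opening in mm, set as the call begins (left out keeps the last). The fingers move at their own pace and stop on an object; the grip force is fixed at half the most. Time passes only in rows, so rows that do not move let the fingers close. The tool returns the time, the measured TCP pose, the force, the opening and the grip force at its end. only (a regular expression) keeps the lines of the reply that match it, lines (a string "A,B") keeps lines A to B, and quiet returns only ok. Shift and turn numbers lie between -1 and 1, and a call with a number outside is refused. Input that does not fit is refused with a message, and nothing moves.
- arm.read_state(): the state, without advancing time (a new reading comes with each control period).
- viewer.get_image(name): name is "scene" or "top" or "wrist"; returns the picture (384x512x3 uint8, blue, green, red); there is no depth.
- viewer.get_calibration(name): a dict with "K" (3x3 intrinsics, pixels), "rvec" (rotation vector, rad) and "tvec" (3), from world to camera coordinates, as OpenCV has them. Camera axes: x right, y down, z forward; pixel columns grow to the right and rows downward; lengths in mm; the calibration is good to about 2 mm. A picture is of the moment at which its call begins: read the wrist's pose just before it. get_calibration takes no time and is no camera call; for the wrist camera it gives the pose at the moment of the call.
- arm.job_done(): hands the job in; it is judged then, once.
The state is a dict: "clock": time; "joints": joint angles; "joint_vel": joint speeds; "joint_efforts": joint torques, N m; "position": TCP position; "ee_rot": TCP orientation; "contact_force": force on the tool from outside, world axes, zero at the start; "wrist_torque": the same for the moment, N m; "gripper_width": finger opening in mm; "grasp_force": force on a finger pad.
Only numpy, scipy, OpenCV 4.12 (cv2) and the standard library are available. Lean on these libraries where they do the work, as an engineer would, in place of code of your own. Each camera call takes 0.05 s, during which the arm holds its last target. There are 200 camera calls.

TASK

Breakfast is over: the spatula has been left lying on the open sandwich press. Hang the spatula by the hole in its handle on the hook of the wooden stand and let go of it; only then lower the press's lid gently until it is fully shut, never letting it fall or slam, and let go of it. Do not disturb the mug, the oil bottle or the jar.

Things in the scene. Friction and masses are not known exactly. Their poses are not given: they have to be found in the camera images.
- press: Sandwich press, fixed: steel base 200 mm deep (its x) by 220 mm wide (its y), dark cooking plate on top, 60 mm above the counter. Origin: centre of its underside; front (-x) roughly towards the robot, z up. Lid hinged along the back edge. The spatula lies on the plate, its handle sticking out past the press's +y side with free space below.
- lid (a joint): Lid hinge, rad: 0 = fully shut (on its stop), grows as it opens; starts at 1.15 to 1.4. Axis parallel to the press's y. The 0.7 kg lid stays by hinge friction above about 1 rad; below about 0.85 rad it falls by itself and slams unless held (1 to 2 N at the handle holds it).
- lid_hinge (a point): Point on the lid's hinge axis, midway across: 100 mm behind the press's origin (its +x), 66 mm above the counter. The lid is a steel slab, 200 mm from hinge to front edge, 220 mm wide and 32 mm thick.
- lid_handle (a point): Centre of the lid's handle: black round bar, 16 mm thick, parallel to the hinge, 106 mm free between its side arms, 42 mm clear gap between bar and lid's front edge. Its centre is 250 mm from the hinge along the lid and 14 mm to the outer side of the hinge plane (shut: above it, 80 mm over the counter). Axes turn with the lid: y along the bar, z out of the outer face.
- spatula: Loose spatula, 60 to 110 g, 262 mm long, lying flat. Origin: underside, mid-length; x along it towards the handle's end with the hole, z out of its upper face. Steel blade 85 x 68 x 3 mm (x -130 to -45 mm), thin neck, orange handle 22 mm wide, 8 mm thick (x -12 to 98 mm), end tab 30 x 34 mm (x 98 to 132 mm) with the hole.
- spatula_hole (a point): Centre of the round hole, 14 mm in diameter, right through the 8 mm thick handle end (axis = the spatula's z); 115 mm from the spatula's origin.
- spatula_grip (a point): A good place to grip the spatula: centre of the handle, 47 mm from the hole, overhanging the side of the press. Axes as the spatula's.
- stand: Wooden hook stand, fixed: foot 140 mm across, 12 mm high; post 16 mm thick, ball on top at 314 mm. Origin: centre of the foot's underside, z up. A steel wire hook 6 mm thick runs along the stand's own -x (within 0.5 rad of world -y): level until 45 mm from the post's axis, then bent up for 40 mm more, leaning 50 degrees from vertical away from the post.
- hook_seat (a point): Middle of the hook's level part, on the wire's axis, 26 mm from the post's axis, 290 mm above the counter: where the hole of a hung spatula comes to rest.
- hook_bend (a point): On the wire's axis where the level part ends and the upturned part begins, 290 mm above the counter.
- hook_tip (a point): Free round end of the hook, 40 mm from the bend, 316 mm above the counter. The hole goes on here.
- mug: Blue mug, 80 mm across and 95 mm high; a bystander. Origin: centre of its underside.
- oil: Green oil bottle with a black cap, 60 mm across and 190 mm high; a bystander. Origin: centre of its underside.
- jar: Amber jar with a red lid, 70 mm across and 110 mm high; a bystander. Origin: centre of its underside.

How it is judged (in metres and radians):
On the way, in this order (a step that is already met when the one before it is completed fails the run):
1. the spatula hangs still by its hole on the stand's hook, let go (distance between spatula_hole and hook_seat below 0.03 m and angle between spatula's own x axis and vertical below 0.35 rad and contact force between spatula and stand above 0.3 N and contact force between the fingers and spatula below 0.1 N and linear speed of spatula below 0.06 m/s), for 0.2 s.
2. the lid is fully shut (value of joint lid below 0.03 rad), for 0.2 s.
At the end, for the whole second after the job is handed in: The spatula hangs at rest and released on the hook's level part (hole within 30 mm of hook_seat, spatula within 0.35 rad of plumb, hole end up, its weight on the stand) and the lid is shut (joint under 0.03 rad) (all of step 1 and value of joint lid below 0.03 rad); the robot touches nothing.
It fails at once if the lid is lowered below 0.9 rad while the spatula is not on the hook (value of joint lid below 0.9 rad and distance between spatula_hole and hook_seat above 0.06 m).
It fails at once if the lid falls: it closes faster than 1.5 rad/s (velocity of joint lid below -1.5 rad/s).
It fails at once if the lid slams: it closes faster than 1 rad/s within 0.1 rad of shut (value of joint lid below 0.1 rad and velocity of joint lid below -1 rad/s).
It fails at once if the mug, the oil bottle or the jar is moved more than 20 mm or tipped over (distance of any of mug, oil, jar from where it was at the start of the episode above 0.02 m or angle between any of mug, oil, jar's own z axis and vertical above 0.4 rad).
It also fails if it takes over 69 s, if anything falls off the work surface, if the arm or the gripper's body presses on something with over 40 N, if the wrist force passes 120 N, or if a joint passes its speed limit or range.

## Working session

There is one attempt and no reset: what is moved stays moved. The work goes in short steps, Python scripts to look and compute and a tool call to move; the robot and the scene stay as the last step left them, time stands still between calls to the robot, and variables do not carry over. Pictures are saved under pics/ and viewed, at most 10 in all, crops included, and the job is handed in when it is done.

```bash
ls; mkdir -p pics
```

Run:
```python
from bench import arm, viewer
import cv2
for n in("scene","top"):
    im=viewer.get_image(n); cv2.imwrite(f"pics/{n}0.png",cv2.resize(im,(800,600),interpolation=cv2.INTER_CUBIC))
    c=viewer.get_calibration(n); print(n,c)
s=arm.read_state();print(s)
```

```text
bench.py
pics
scene {'K': array([[435.19864838,   0.        , 256.51842963],
       [  0.        , 435.19864838, 192.86412449],
       [  0.        ,   0.        ,   1.        ]]), 'rvec': array([ 0.87166542,  2.36897327, -1.27735878]), 'tvec': array([ 444.64912414,  -55.90847564, 1563.94701611])}
top {'K': array([[407.22195133,   0.        , 258.12556127],
       [  0.        , 407.22195133, 190.21692807],
       [  0.        ,   0.        ,   1.        ]]), 'rvec': array([ 2.18703141, -2.13072889,  0.16063447]), 'tvec': array([ -45.6541383 ,  590.86145042, 1196.66488133])}
{'clock': 0.1, 'joints': array([-1.09141617e+00,  3.85484512e-01,  6.77490871e-03, -4.43335405e-04,
       -1.19400283e+00, -2.58597228e-01]), 'joint_vel': array([-0.00012513, -0.00069211,  0.00303949,  0.00037156,  0.00154474,
        0.00090087]), 'joint_efforts': array([-8.33311242e-05, -3.93318808e+01,  1.88930637e+01,  4.19799596e+00,
       -2.57440814e-03,  5.67423868e-06]), 'position': array([ 136.78479966, -609.35162903,  247.33163485]), 'ee_rot': array([-1.10086080e-01,  9.93921574e-01,  9.67881995e-04, -1.53372079e-04]), 'contact_force': array([ 1.17330414, -0.17046776, -0.13298567]), 'wrist_torque': array([ 0.01574042,  0.03600541, -0.01702563]), 'grasp_force': 0.0, 'gripper_width': 85.37018505348223}
```

View pics/scene0.png

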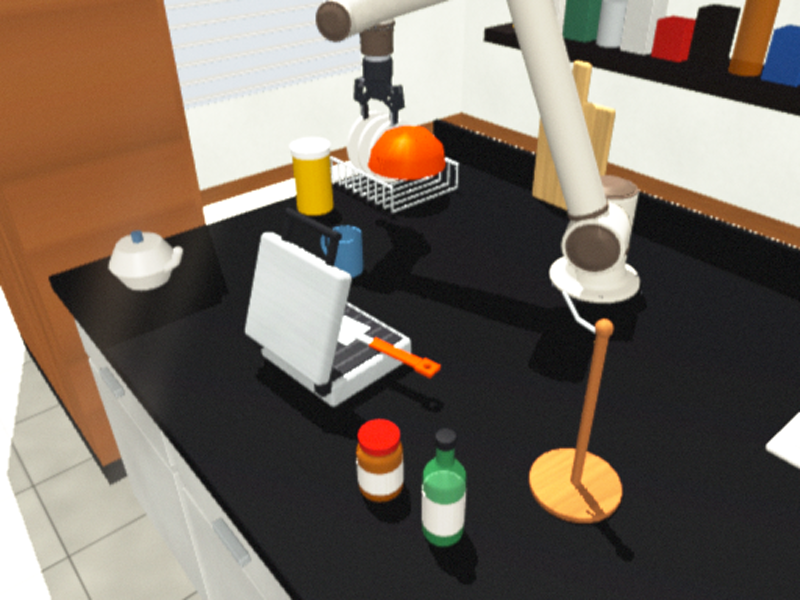

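View pics/top0.png

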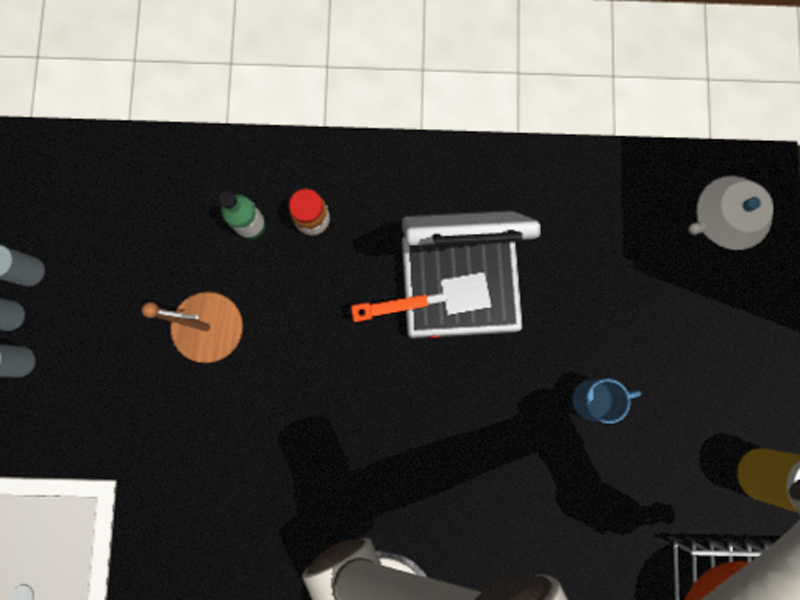

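The scene view shows the spatula hole at about (431,368) and the hook tip near (567,290). In the top view the hole is at (362,312), the ball at (150,310) and the hook tip at about (197,317). I'll enlarge these areas.

Run:
```python
from bench import arm, viewer
import cv2,numpy as np
def crop(im,x,y,w,h,W,H): return cv2.resize(im[y:y+h,x:x+w],(W,H),interpolation=cv2.INTER_CUBIC)
s=viewer.get_image("scene");t=viewer.get_image("top");np.savez("raw.npz",s=s,t=t)
a=crop(s,345,165,50,75,400,600) ; b=crop(s,150,130,133,133,400,400)
c=np.zeros((600,800,3),np.uint8);c[:,:400]=a;c[:400,400:]=b;cv2.imwrite("pics/sc.png",c)
a=crop(t,80,180,100,50,800,400)[:,:];b=crop(t,215,130,133,100,800,600)
cv2.imwrite("pics/th.png",a[:300]);cv2.imwrite("pics/tp.png",b)
c=np.zeros((600,800,3),np.uint8);
cv2.imwrite("pics/tt.png",b)
```

```text
(no output)
```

View pics/sc.png

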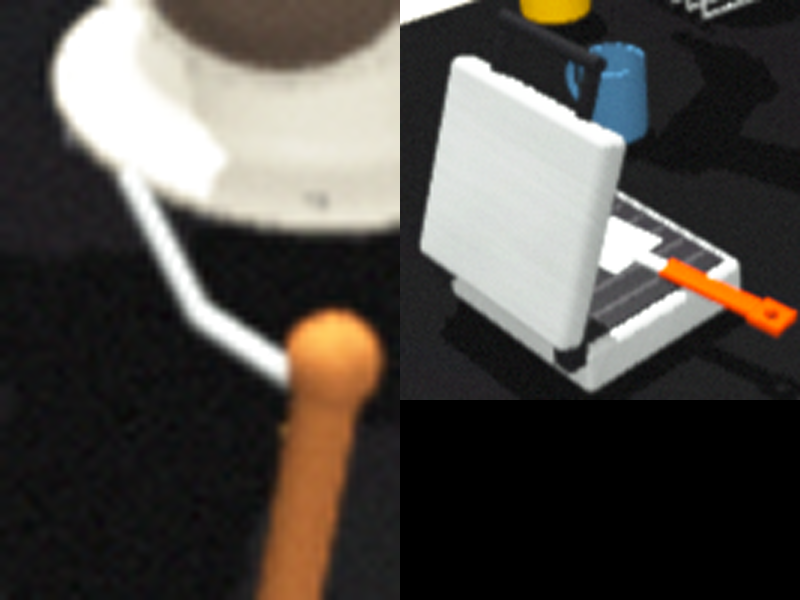

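View pics/tp.png

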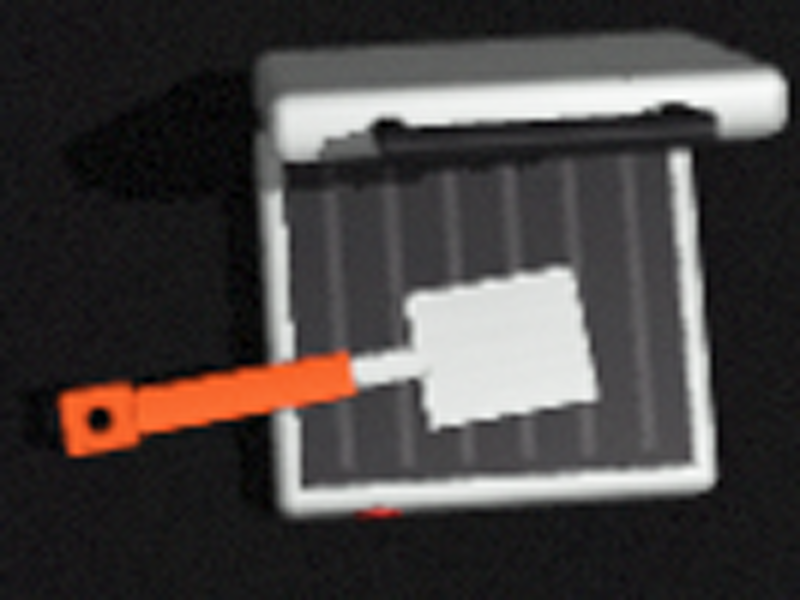

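View pics/th.png

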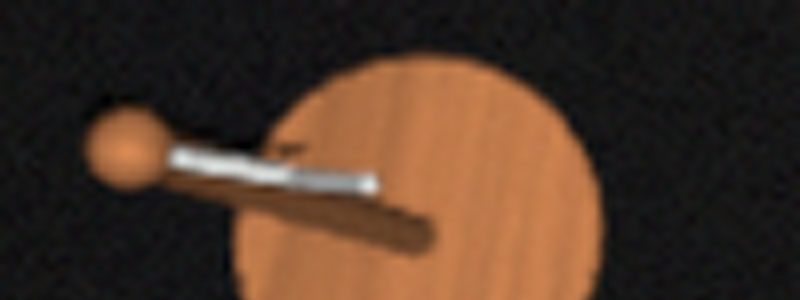

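In the crops, the scene view has the ball at (335,358), the bend at (195,303), the hole at (773,316) and the bar ends at (503,15) and (602,62). The top view has the hole at (99,419), the ball at (128,148), the hook tip at (372,185) and the bar ends at (380,137) and (716,127). Next I'll triangulate.

Create h.py:
```python
from bench import arm, viewer
import cv2,numpy as np
from scipy.spatial.transform import Rotation as R
np.set_printoptions(precision=3,suppress=True)
C={n:viewer.get_calibration(n) for n in("scene","top")}
def pt(px,off,sc): return (np.array(px,float)+.5)/sc-.5+np.array(off)
def P(c): return c["K"]@np.c_[R.from_rotvec(c["rvec"]).as_matrix(),c["tvec"]]
def tri(a,b,ca,cb):
    X=cv2.triangulatePoints(P(ca),P(cb),a.reshape(2,1),b.reshape(2,1)).ravel();X=X[:3]/X[3]
    e=[np.linalg.norm(proj(X,c)-q) for c,q in((ca,a),(cb,b))];return X,e
def proj(X,c):
    p=P(c)@np.r_[X,1];return p[:2]/p[2]
def onz(q,c,z):
    M=R.from_rotvec(c["rvec"]).as_matrix();d=M.T@np.linalg.inv(c["K"])@np.r_[q,1];o=-M.T@c["tvec"]
    return o+d*(z-o[2])/d[2]
```

Run:
```python
from h import *
SA=lambda x,y:pt((x,y),(345,165),8); SB=lambda x,y:pt((x-400,y),(150,130),400/133)
TH=lambda x,y:pt((x,y),(80,180),8); TP=lambda x,y:pt((x,y),(215,130),np.array([800/133,6]))
for n,a,b in[("ball",SA(335,358),TH(128,148)),("bend",SA(195,303),TH(285,173)),("tip?",SA(127,170),TH(372,185)),
 ("hole",SB(773,316),TP(99,419)),("handle_start",SB(663,267),TP(350,370)),("tabcorner far",SB(797,316),TP(61,396)),
 ("bar-y",SB(503,15),TP(716,127)),("bar+y",SB(602,62),TP(380,137)),("lid-y",SB(462,62),TP(785,90)),("lid+y",SB(620,138),TP(272,110)),
 ("press front+y",SB(738,264),TP(283,505))]:
    X,e=tri(a,b,C["scene"],C["top"]);print(n,X,e)
c=C["top"]
print("hole z66",onz(TP(99,419),c,66),"hs",onz(TP(350,370),c,66),"tip316",onz(TH(372,185),c,316),"ball",onz(TH(128,148),c,306),"bend",onz(TH(285,173),c,290))
print("foot",onz(TH(418,238),c,12))
print("front corners",onz(TP(283,508),c,58),onz(TP(712,488),c,58))
print("blade",[onz(TP(*p),c,63) for p in((408,296),(572,268),(598,400),(433,428))])
print(proj(np.r_[onz(TH(372,185),c,316)],C["scene"]),"tip in scene")
```

```text
ball [527.528 356.813 302.282] [np.float64(0.13145062591002152), np.float64(0.12811179507949555)]
bend [523.046 311.982 293.887] [np.float64(0.6951366298966335), np.float64(0.7001843959729356)]
tip? [517.078 279.573 317.53 ] [np.float64(0.15645346198659907), np.float64(0.163641957030876)]
hole [558.929  49.691  63.753] [np.float64(0.0034496930309997537), np.float64(0.0036634525133360457)]
handle_start [588.093 -74.784  63.417] [np.float64(0.5256087433491292), np.float64(0.5889758882570189)]
tabcorner far [561.932  73.754  80.804] [np.float64(2.816540971342106), np.float64(2.918910892095267)]
bar-y [ 657.439 -206.877  306.584] [np.float64(0.17122776862043715), np.float64(0.21982005197466867)]
bar+y [647.21  -70.638 309.923] [np.float64(0.45205103875230385), np.float64(0.5405080278946619)]
lid-y [ 685.823 -245.932  253.611] [np.float64(0.32433211147055807), np.float64(0.40496418071220824)]
lid+y [666.507 -26.552 263.78 ] [np.float64(1.2274720577313631), np.float64(1.3764118112670698)]
press front+y [520.53  -43.091  51.816] [np.float64(0.3387967038098434), np.float64(0.38465152200946007)]
hole z66 [558.69   49.564  66.   ] hs [586.419 -73.488  66.   ] tip316 [516.979 280.329 316.   ] ball [526.953 355.608 306.   ] bend [522.361 314.527 290.   ]
foot [525.921 355.662  12.   ]
front corners [517.732 -42.196  58.   ] [ 533.246 -254.514   58.   ]
blade [array([ 624.833, -101.76 ,   63.   ]), array([ 641.283, -183.414,   63.   ]), array([ 575.13 , -196.857,   63.   ]), array([ 558.958, -115.25 ,   63.   ])]
[360.819 186.527] tip in scene
```

Add to h.py:
```python
sx=np.array([-.2195,.9756,0]);hole=np.array([558.8,49.6,64.5])
post=np.array([526.6,355.6,0]);hk=np.array([-.124,-.992,0]);up=np.array([0,0,1.])
tip=post+75.6*hk+315.7*up;bend=post+45*hk+290*up;seat=post+26*hk+290*up
RG=np.c_[-sx,np.cross([0,0,-1.],-sx),[0,0,-1.]]
def RH(t): # hanging orientation, tilt t
    z=-np.cos(t)*hk-np.sin(t)*up; x=-(np.cos(t)*up-np.sin(t)*hk); return np.c_[x,np.cross(z,x),z]
def delta(p,Rm):
    s=arm.read_state();R0=R.from_quat(s["ee_rot"])
    print("t",s["clock"],"at",s["position"],"j",s["joints"],"F",s["contact_force"],"w",s["gripper_width"],s["grasp_force"])
    print("  delta",R0.inv().apply(np.array(p)-s["position"]),(R0.inv()*R.from_matrix(Rm)).as_rotvec())
```

Run:
```python
from h import *
g=hole-57*sx;print(g)
delta([400,-250,250],RG)
delta(g+[0,0,90],RG)
```

```text
[571.311  -6.009  64.5  ]
t 0.2 at [ 136.846 -609.498  247.625] j [-1.091  0.385  0.007 -0.    -1.194 -0.259] F [-0.496  0.341  0.215] w 85.36753564370541 0.0
  delta [-335.479  293.163   -2.013] [ 0.001  0.001 -1.571]
t 0.2 at [ 136.846 -609.498  247.625] j [-1.091  0.385  0.007 -0.    -1.194 -0.259] F [-0.496  0.341  0.215] w 85.36753564370541 0.0
  delta [-556.064  493.598   93.735] [ 0.001  0.001 -1.571]
```

The manual's scale: shifts go in shares of 800 mm and turns go in shares of 4 rad. Converting my numbers, -336 mm / 800 = -0.42, -306 mm / 800 = -0.3825, -1.3 rad / 4 = -0.325.

Emit:
jog_arm:
  plan: [-0.025,0.0225,0,0,0,-0.02,-0.0688,0.06,0,0,0,-0.05,-0.1125,0.0988,0,0,0,-0.085,-0.1575,0.1375,0,0,0,-0.12,-0.2025,0.1763,0,0,0,-0.155,-0.2475,0.215,0,0,0,-0.19,-0.2925,0.2538,0,0,0,-0.225,-0.3375,0.2925,0,0,0,-0.26,-0.3825,0.3313,0,0,0,-0.295,-0.42,0.3663,0,0,0,-0.325]
  finger_gap: 60

```text
clock: 1.2
position: [401.6, -248.4, 248.5]
ee_rot: [-0.691, 0.722, -0.0, 0.0]
contact_force: [1.1, -0.6, 0.0]
gripper_width: 60.3
grasp_force: 0.0
```

Run:
```python
from h import *
delta(hole-57*sx+[0,0,90],RG)
```

```text
t 1.2 at [ 401.588 -248.365  248.47 ] j [-0.209  0.122 -0.351 -0.    -1.097  0.165] F [ 1.089 -0.589  0.026] w 60.267070185854344 0.0
  delta [-249.559 -158.895   94.051] [-0.001 -0.    -0.265]
```

To row units: -249 mm / 800 = -0.3113, -235 mm / 800 = -0.2938, -0.265 rad / 4 = -0.0663.

Emit:
jog_arm:
  plan: [-0.0438,-0.0275,0.0125,0,0,-0.01,-0.0875,-0.0563,0.0313,0,0,-0.02,-0.1313,-0.085,0.05,0,0,-0.03,-0.175,-0.1125,0.0675,0,0,-0.04,-0.2188,-0.14,0.085,0,0,-0.05,-0.2625,-0.1675,0.1,0,0,-0.06,-0.2938,-0.1875,0.1125,0,0,-0.0663,-0.3113,-0.1988,0.1175,0,0,-0.0663,-0.3113,-0.1988,0.1175,0,0,-0.0663,-0.3113,-0.1988,0.1175,0,0,-0.0663]

```text
clock: 2.2
position: [571.4, -9.9, 154.3]
ee_rot: [0.779, -0.627, -0.0, 0.0]
contact_force: [-0.4, -0.0, 0.7]
gripper_width: 60.3
grasp_force: 0.0
```

Run:
```python
from h import *
delta(hole-57*sx,RG)
c=viewer.get_calibration("wrist");im=viewer.get_image("wrist")
for p in (hole,hole-57*sx,hole-127*sx): print(proj(p,c))
cv2.imwrite("pics/w1.png",im)
```

```text
t 2.2 at [571.429  -9.887 154.301] j [ 0.266  0.38  -0.255 -0.    -0.936 -0.051] F [-0.438 -0.001  0.679] w 60.305048664730094 0.0
  delta [-3.815 -0.78  89.8  ] [ 0.001 -0.    -0.007]
[256.737 270.81 ]
[256.167 203.534]
[255.345 106.411]
```

View pics/w1.png

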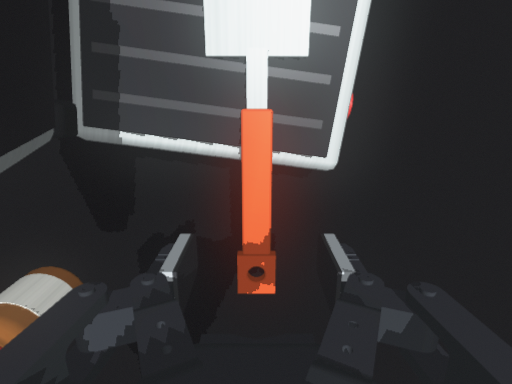

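The wrist view agrees with the measurements: the hole is at (257,272) against a predicted (257,271), and the handle is centred between the fingers. I'll descend and grip.

To row units: 89 mm / 800 = 0.1113, 86 mm / 800 = 0.1075, -0.007 rad / 4 = -0.0018.

Emit:
jog_arm:
  plan: [-0.0013,0,0.015,0,0,0,-0.0025,-0.0013,0.04,0,0,-0.0018,-0.005,-0.0013,0.0675,0,0,-0.0018,-0.005,-0.0013,0.0925,0,0,-0.0018,-0.005,-0.0013,0.1075,0,0,-0.0018,-0.005,-0.0013,0.1113,0,0,-0.0018,-0.005,-0.0013,0.1113,0,0,-0.0018]

```text
clock: 2.95
position: [571.9, -5.9, 65.2]
ee_rot: [0.781, -0.625, -0.0, 0.0]
contact_force: [0.8, 0.4, 0.2]
gripper_width: 60.1
grasp_force: 0.0
```

Emit:
jog_arm:
  plan: [0,0,0,0,0,0,0,0,0,0,0,0,0,0,0,0,0,0,0,0,0,0,0,0,0,0,0,0,0,0,0,0,0,0,0,0]
  finger_gap: 10

```text
clock: 3.55
position: [572.4, -5.3, 65.9]
ee_rot: [0.781, -0.624, 0.0, -0.0]
contact_force: [-0.7, 1.1, 4.3]
gripper_width: 20.4
grasp_force: 60.0
```

Run:
```python
from h import *
delta(hole-57*sx,RG)
```

```text
t 3.55 at [572.441  -5.346  65.945] j [ 0.274  0.49  -0.344  0.    -0.735 -0.052] F [-0.734  1.12   4.304] w 20.41305800980985 59.965925216674805
  delta [0.398 1.25  1.443] [-0.001 -0.     0.001]
```

To row units: -200 mm / 800 = -0.25, -190 mm / 800 = -0.2375.

Emit:
jog_arm:
  plan: [0,0,-0.0125,0,0,0,0,0,-0.0375,0,0,0,0,0,-0.075,0,0,0,0,0,-0.1188,0,0,0,0,0,-0.1625,0,0,0,0,0,-0.2063,0,0,0,0,0,-0.2375,0,0,0,0,0,-0.25,0,0,0,0,0,-0.25,0,0,0]

```text
clock: 4.45
position: [572.1, -5.3, 266.4]
ee_rot: [0.781, -0.624, 0.001, -0.001]
contact_force: [0.6, -0.3, -0.7]
gripper_width: 20.4
grasp_force: 59.5
```

Add to h.py:
```python
u=(tip-bend)/np.linalg.norm(tip-bend)
hT=np.array([-57.,0,1.5])
def tgt(h,t): return h-RH(t)@hT, RH(t)
```

Run:
```python
from h import *
for d in (80,45,0): p,M=tgt(tip+d*u,.5);print(p);delta(p,M)
```

```text
[506.076 191.41  317.856]
t 4.45 at [572.137  -5.307 266.432] j [ 0.274  0.281 -0.098 -0.    -1.189 -0.052] F [ 0.614 -0.302 -0.67 ] w 20.432086093147678 59.54312324523926
  delta [-206.458   21.026  -51.374] [ 0.183 -1.059  0.314]
[509.4   218.001 295.343]
t 4.45 at [572.137  -5.307 266.432] j [ 0.274  0.281 -0.098 -0.    -1.189 -0.052] F [ 0.614 -0.302 -0.67 ] w 20.432086093147678 59.54312324523926
  delta [-231.655   11.988  -28.825] [ 0.183 -1.059  0.314]
[513.674 252.19  266.397]
t 4.45 at [572.137  -5.307 266.432] j [ 0.274  0.281 -0.098 -0.    -1.189 -0.052] F [ 0.614 -0.302 -0.67 ] w 20.432086093147678 59.54312324523926
  delta [-264.051    0.367    0.165] [ 0.183 -1.059  0.314]
```

To row units: -206 mm / 800 = -0.2575, -190 mm / 800 = -0.2375, 0.15 rad / 4 = 0.0375.

Emit:
jog_arm:
  plan: [-0.025,0.0025,-0.0125,0.0045,-0.025,0.0075,-0.05,0.005,-0.025,0.009,-0.0525,0.015,-0.075,0.0075,-0.035,0.0135,-0.08,0.0225,-0.1025,0.01,-0.0425,0.018,-0.1075,0.0313,-0.13,0.0125,-0.0475,0.0225,-0.135,0.04,-0.1575,0.015,-0.0525,0.0275,-0.1625,0.0475,-0.185,0.0188,-0.0575,0.0325,-0.19,0.0563,-0.2125,0.0213,-0.0613,0.0375,-0.2175,0.065,-0.2375,0.0238,-0.0638,0.042,-0.2425,0.0725,-0.2575,0.0263,-0.0638,0.0458,-0.2648,0.0785]

```text
clock: 5.45
position: [505.2, 191.4, 314.6]
ee_rot: [-0.567, 0.646, 0.34, 0.382]
contact_force: [0.4, -0.2, -0.9]
gripper_width: 20.7
grasp_force: 59.5
```

Emit:
jog_arm:
  plan: [0,0,0,0,0,0,0,0,0,0,0,0]

```text
clock: 5.65
position: [506.0, 190.1, 314.6]
ee_rot: [-0.569, 0.647, 0.338, 0.38]
contact_force: [0.3, 0.3, 0.0]
gripper_width: 20.5
grasp_force: 59.5
```

Run:
```python
from h import *
p,M=tgt(tip+80*u,.5);delta(p,M)
c=viewer.get_calibration("wrist");im=viewer.get_image("wrist");s=viewer.get_image("scene");t=viewer.get_image("top")
x=arm.read_state();Rm=R.from_quat(x["ee_rot"])
h=x["position"]+Rm.apply(hT)
for n,q in(("tip",tip),("bend",bend),("hole",h)): print(n,q,proj(q,c),proj(q,C["scene"]),proj(q,C["top"]))
print(c["tvec"],-R.from_rotvec(c["rvec"]).inv().apply(c["tvec"]))
o=np.zeros((600,800,3),np.uint8)
o[:300,:400]=cv2.resize(im,(400,300))
o[300:,:400]=cv2.resize(s[165:240,315:415],(400,300),interpolation=2)
o[:300,400:]=cv2.resize(t[170:245,80:180],(400,300),interpolation=2)
o[300:,400:]=cv2.resize(s[100:325,200:500],(400,300),interpolation=2)
cv2.imwrite("pics/m1.png",o)
```

```text
t 5.65 at [506.032 190.091 314.648] j [ 0.034  0.204 -0.1   -1.119 -1.293  0.194] F [0.282 0.291 0.034] w 20.46331157361686 59.543248414993286
  delta [-3.443  0.137 -0.398] [ 0.002 -0.004 -0.005]
tip [517.226 280.605 315.7  ] [257.227 260.978] [360.831 186.738] [125.99  202.592]
bend [521.02 310.96 290.  ] [257.044 229.8  ] [369.603 203.312] [116.644 201.784]
hole [510.164 219.251 365.61 ] [256.66  362.219] [343.239 154.927] [146.76  204.183]
[ 476.684 -329.372  -38.916] [488.066  46.801 311.174]
```

View pics/m1.png

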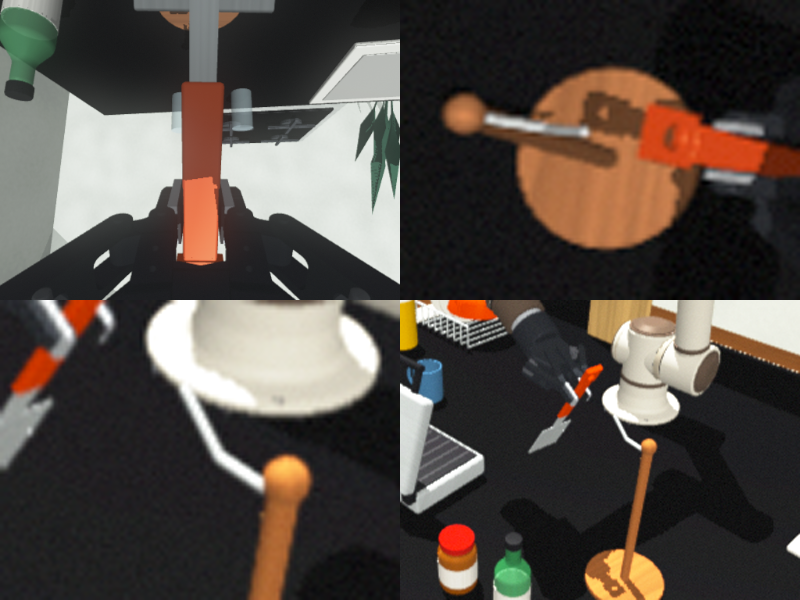

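Top view: the hook tip is at raw (127,203) and the tab centre at (147,204), against predictions of (126,203) and (147,204). That fits, so I'll move to 12 mm before the tip and look closely.

Run:
```python
from h import *
p,M=tgt(tip+14*u,.55);delta(p,M)
```

```text
t 5.8 at [506.531 190.712 316.381] j [ 0.034  0.203 -0.098 -1.12  -1.293  0.194] F [-0.364  0.609 -0.513] w 20.474614487267335 59.54573929309845
  delta [11.125  0.454 61.735] [ 0.001  0.047 -0.001]
```

To row units: 61 mm / 800 = 0.0763, 56 mm / 800 = 0.07, 0.047 rad / 4 = 0.0118.

Emit:
jog_arm:
  plan: [0.0025,0,0.015,0,0.0025,0,0.0063,0,0.035,0,0.005,0,0.01,0,0.055,0,0.0088,0,0.0125,0,0.07,0,0.0118,0,0.0138,0,0.0763,0,0.0118,0,0.0138,0,0.0763,0,0.0118,0,0.0138,0,0.0763,0,0.0118,0]

```text
clock: 6.5
position: [512.1, 238.6, 277.5]
ee_rot: [-0.577, 0.654, 0.324, 0.366]
contact_force: [-0.5, -0.4, -0.1]
gripper_width: 20.5
grasp_force: 59.5
```

Run:
```python
from h import *
im=viewer.get_image("wrist");s=viewer.get_image("scene");t=viewer.get_image("top")
np.savez("m2.npz",s=s,t=t)
p,M=tgt(tip+14*u,.55);delta(p,M)
x=arm.read_state();Rm=R.from_quat(x["ee_rot"])
h=x["position"]+Rm.apply(hT)
f=lambda q,o:(q-np.array(o)+.5)*10-.5
for n,q in(("tip",tip),("bend",bend),("hole",h),("tabend",h-17*Rm.as_matrix()[:,0])): print(n,q,f(proj(q,C["scene"]),(335,160)),f(proj(q,C["top"]),(105,180))+[400,0])
o=np.zeros((600,800,3),np.uint8)
o[:,:400]=cv2.resize(s[160:220,335:375],(400,600),interpolation=2)
o[:450,400:]=cv2.resize(t[180:225,105:145],(400,450),interpolation=2)
cv2.imwrite("pics/m2.png",o)
```

```text
t 6.65 at [512.241 238.266 277.773] j [ 0.148  0.241 -0.125 -1.114 -1.159  0.191] F [ 0.325 -0.372 -0.977] w 20.6216658530045 59.54152464866638
  delta [0.308 0.304 1.181] [ 0.     0.002 -0.002]
tip [517.226 280.605 315.7  ] [262.809 271.881] [614.403 230.423]
bend [521.02 310.96 290.  ] [350.529 437.62 ] [520.936 222.343]
hole [516.186 268.99  325.645] [228.435 209.379] [651.489 231.804]
tabend [517.315 277.775 340.155] [265.597 169.721] [594.101 219.274]
```

View pics/m2.png

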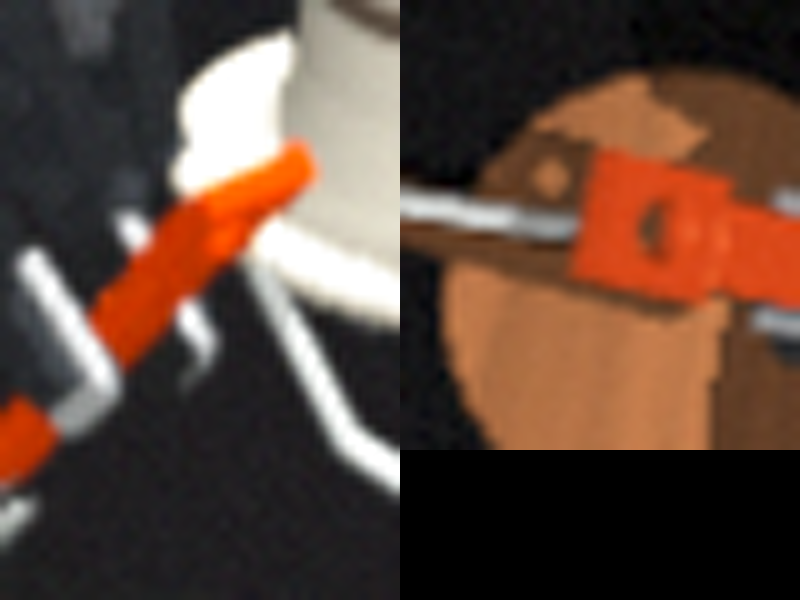

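Top view: the hole is at (658,229) and the wire enters at (575,226), so they line up sideways. In the scene view the tab's end face runs from (195,205) to (308,160). I'll check that against the projected model.

Run:
```python
from h import *
d=np.load("m2.npz")
x=arm.read_state();M=R.from_quat(x["ee_rot"]).as_matrix();print(x["position"])
f=lambda q,o:(q-np.array(o)+.5)*20-.5
L={}
for dx in(-17,17):
  for dy in(-15,15):
    for dz in(-4,4): L[dx,dy,dz]=x["position"]+M@(hT+[dx,dy,dz])
o=np.zeros((600,800,3),np.uint8)
o[:,:500]=cv2.resize(d["s"][166:196,345:370],(500,600),interpolation=2)
o[:,:400]=o[:,:400]
big=cv2.resize(d["t"][190:220,115:130],(300,600),interpolation=2);o[:,500:]=big
for k,v in L.items():
    for cc,of,sh in(("scene",(345,166),0),):
        q=f(proj(v,C[cc]),of).astype(int)
        if 0<=q[0]<500: cv2.circle(o,(int(q[0])+sh,int(q[1])),4,(255,255,0) if k[2]<0 else (0,255,0),1)
for v,c in((tip,(255,0,255)),(bend,(255,0,255)),(x["position"]+M@hT,(0,0,0))):
    q=f(proj(v,C["scene"]),(345,166)).astype(int);cv2.circle(o,tuple(int(i) for i in q),5,c,2)
cv2.imwrite("pics/m3.png",o)
```

```text
[512.241 238.266 277.773]
```

View pics/m3.png

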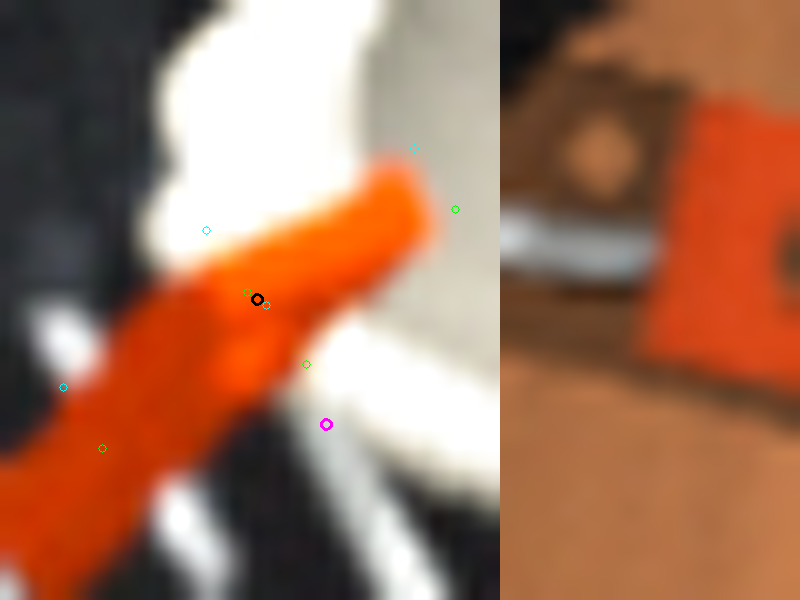

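The overlay puts the tab about 0.8 px left of and below the model, and the wire about 0.5 px left. So the hole sits roughly 1 to 2 mm low relative to the wire. I'll raise it 1.5 mm and thread it on, watching the force.

Run:
```python
from h import *
for d in(-8,-25,-40):
  p,M=tgt(tip+d*u,.6);delta(p+1.5*up,M)
```

```text
t 6.65 at [512.241 238.266 277.773] j [ 0.148  0.241 -0.125 -1.114 -1.159  0.191] F [ 0.325 -0.372 -0.977] w 20.6216658530045 59.54152464866638
  delta [ 2.178  0.297 19.304] [ 0.     0.052 -0.002]
t 6.65 at [512.241 238.266 277.773] j [ 0.148  0.241 -0.125 -1.114 -1.159  0.191] F [ 0.325 -0.372 -0.977] w 20.6216658530045 59.54152464866638
  delta [ 4.731  0.289 36.111] [ 0.     0.052 -0.002]
t 6.65 at [512.241 238.266 277.773] j [ 0.148  0.241 -0.125 -1.114 -1.159  0.191] F [ 0.325 -0.372 -0.977] w 20.6216658530045 59.54152464866638
  delta [ 6.983  0.283 50.941] [ 0.     0.052 -0.002]
```

To row units: 20 mm / 800 = 0.025, 16 mm / 800 = 0.02, 0.05 rad / 4 = 0.0125.

Emit:
jog_arm:
  plan: [-0.0013,0,0,0,0.005,0,-0.0013,0,0.0025,0,0.0125,0,0,0,0.0088,0,0.0125,0,0.0013,0,0.015,0,0.0125,0,0.0025,0,0.02,0,0.0125,0,0.0025,0,0.025,0,0.0125,0,0.0025,0,0.025,0,0.0125,0]

```text
clock: 7.35
position: [513.8, 254.9, 264.5]
ee_rot: [-0.584, 0.663, 0.311, 0.349]
contact_force: [-0.6, 0.6, -0.5]
gripper_width: 20.3
grasp_force: 59.5
```

Run:
```python
from h import *
for d in(-8,-25,-40):
  p,M=tgt(tip+d*u,.6);delta(p+1.5*up,M)
s=viewer.get_image("scene");t=viewer.get_image("top")
o=np.zeros((600,800,3),np.uint8)
o[:,:400]=cv2.resize(s[160:220,340:380],(400,600),interpolation=2)
o[:450,400:]=cv2.resize(t[180:225,105:145],(400,450),interpolation=2)
cv2.imwrite("pics/m4.png",o)
```

```text
t 7.35 at [513.807 254.887 264.518] j [ 0.208  0.249 -0.127 -1.072 -1.097  0.146] F [-0.635  0.616 -0.456] w 20.293895022240655 59.54846262931824
  delta [-0.35  -0.197 -1.866] [ 0.002  0.002 -0.003]
t 7.35 at [513.807 254.887 264.518] j [ 0.208  0.249 -0.127 -1.072 -1.097  0.146] F [-0.635  0.616 -0.456] w 20.293895022240655 59.54846262931824
  delta [ 1.355 -0.239 15.048] [ 0.002  0.002 -0.003]
t 7.35 at [513.807 254.887 264.518] j [ 0.208  0.249 -0.127 -1.072 -1.097  0.146] F [-0.635  0.616 -0.456] w 20.293895022240655 59.54846262931824
  delta [ 2.859 -0.276 29.973] [ 0.002  0.002 -0.003]
```

View pics/m4.png

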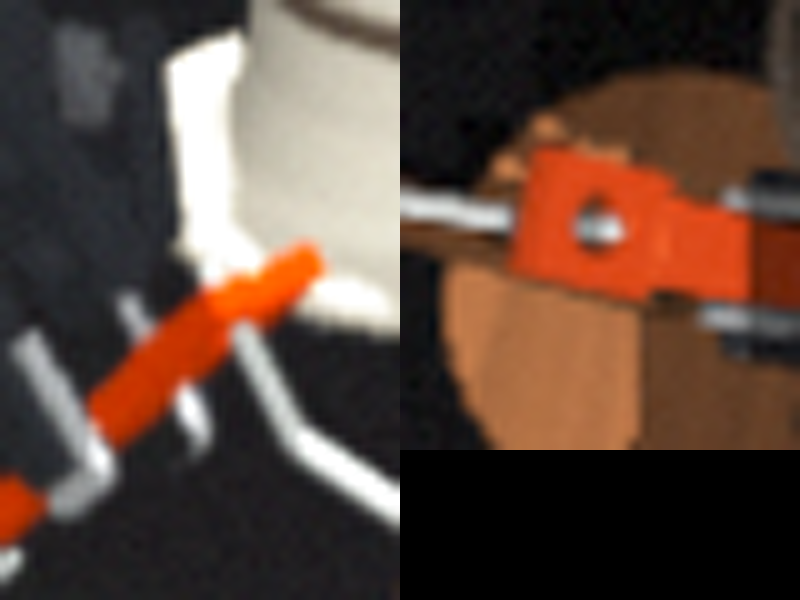

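The top view shows the steel wire inside the hole at (603,228), so it is threaded, and there is no contact force. I'll carry on down the wire to the bend.

To row units: 26 mm / 800 = 0.0325, 24 mm / 800 = 0.03.

Emit:
jog_arm:
  plan: [0,0,0.0063,0,0,0,0.0013,0,0.0125,0,0,0,0.0013,0,0.0188,0,0,0,0.0025,0,0.025,0,0,0,0.0025,0,0.03,0,0,0,0.0025,0,0.0325,0,0,0,0.0025,0,0.0325,0,0,0]

```text
clock: 8.15
position: [516.4, 275.1, 248.7]
ee_rot: [-0.585, 0.663, 0.31, 0.349]
contact_force: [-0.8, -0.3, -0.2]
gripper_width: 20.3
grasp_force: 59.5
```

Run:
```python
from h import *
p,M=tgt(tip-36*u,.5);delta(p,M)
p,M=tgt(bend-3*hk,.4);delta(p,M)
p,M=tgt(bend-14*hk,.3);delta(p,M)
```

```text
t 8.15 at [516.374 275.082 248.686] j [ 0.242  0.275 -0.132 -1.093 -1.055  0.162] F [-0.823 -0.26  -0.247] w 20.313392358201753 59.54922795295715
  delta [ 1.958 -0.177  6.797] [ 0.002 -0.098 -0.002]
t 8.15 at [516.374 275.082 248.686] j [ 0.242  0.275 -0.132 -1.093 -1.055  0.162] F [-0.823 -0.26  -0.247] w 20.313392358201753 59.54922795295715
  delta [-0.026 -0.194 18.865] [ 0.002 -0.198 -0.002]
t 8.15 at [516.374 275.082 248.686] j [ 0.242  0.275 -0.132 -1.093 -1.055  0.162] F [-0.823 -0.26  -0.247] w 20.313392358201753 59.54922795295715
  delta [-7.473 -0.203 33.511] [ 0.001 -0.298 -0.003]
```

To row units: 33 mm / 800 = 0.0413, 31 mm / 800 = 0.0388, -0.3 rad / 4 = -0.075.

Emit:
jog_arm:
  plan: [0.0013,0,0.005,0,-0.0125,0,0.0025,0,0.01,0,-0.025,0,0.0013,0,0.0175,0,-0.0375,0,0,0,0.0238,0,-0.05,0,-0.0025,0,0.0288,0,-0.0575,0,-0.005,0,0.0338,0,-0.065,0,-0.0075,0,0.0388,0,-0.0725,0,-0.0088,0,0.0413,0,-0.075,0,-0.0088,0,0.0413,0,-0.075,0]

```text
clock: 9.05
position: [520.4, 305.6, 235.7]
ee_rot: [-0.532, 0.604, 0.394, 0.445]
contact_force: [0.2, -0.4, -0.4]
gripper_width: 20.8
grasp_force: 59.6
```

Run:
```python
from h import *
p,M=tgt(bend-14*hk,.3);delta(p,M)
p,M=tgt(bend-15*hk-4*up,.1);delta(p,M)
```

```text
t 9.05 at [520.426 305.625 235.726] j [ 0.123  0.401 -0.174 -1.442 -1.207  0.51 ] F [ 0.22  -0.413 -0.376] w 20.793186330069606 59.56713616847992
  delta [-0.572  0.073  0.965] [ 0.001  0.001 -0.003]
t 9.05 at [520.426 305.625 235.726] j [ 0.123  0.401 -0.174 -1.442 -1.207  0.51 ] F [ 0.22  -0.413 -0.376] w 20.793186330069606 59.56713616847992
  delta [ 2.133  0.058 14.45 ] [ 0.    -0.199 -0.003]
```

To row units: 14 mm / 800 = 0.0175, 12 mm / 800 = 0.015, -0.2 rad / 4 = -0.05.

Emit:
jog_arm:
  plan: [-0.0013,0,0.0038,0,-0.01,0,-0.0025,0,0.0075,0,-0.02,0,-0.0025,0,0.0113,0,-0.03,0,-0.0013,0,0.015,0,-0.04,0,0.0013,0,0.0175,0,-0.05,0,0.0025,0,0.0175,0,-0.05,0,0.0025,0,0.0175,0,-0.05,0]

```text
clock: 9.75
position: [522.0, 318.3, 230.2]
ee_rot: [-0.49, 0.556, 0.445, 0.503]
contact_force: [-1.3, 0.5, 0.0]
gripper_width: 20.6
grasp_force: 59.6
```

Run:
```python
from h import *
p,M=tgt(bend-15*hk-4*up,.1);delta(p,M)
s=viewer.get_image("scene");t=viewer.get_image("top")
o=np.zeros((600,800,3),np.uint8)
o[:,:400]=cv2.resize(s[170:245,345:395],(400,600),interpolation=2)
o[:450,400:]=cv2.resize(t[180:225,90:130],(400,450),interpolation=2)
cv2.imwrite("pics/m5.png",o)
```

```text
t 9.75 at [522.043 318.348 230.176] j [ 0.068  0.507 -0.205 -1.621 -1.361  0.706] F [-1.279  0.484  0.03 ] w 20.615225683660693 59.58748698234558
  delta [0.702 0.098 0.429] [ 0.     0.001 -0.002]
```

View pics/m5.png

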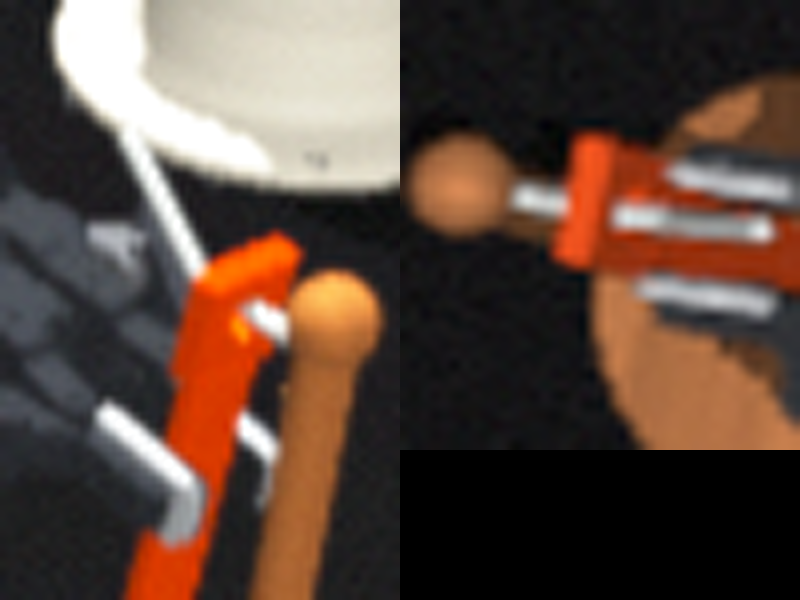

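The hook passes through the hole and out on both sides of the tab. I'll lower slightly until the weight rests on it, then release.

The manual's scale: shifts go in shares of 800 mm and turns go in shares of 4 rad. Converting my numbers, 2 mm / 800 = 0.0025, 1 mm / 800 = 0.0013.

Emit:
jog_arm:
  plan: [0.0013,0,0,0,0,0,0.0025,0,0,0,0,0,0.0025,0,0,0,0,0]

```text
clock: 10.15
position: [522.0, 318.7, 229.6]
ee_rot: [-0.49, 0.555, 0.445, 0.504]
contact_force: [1.3, 0.6, 4.7]
gripper_width: 20.8
grasp_force: 59.6
```

Emit:
jog_arm:
  plan: [0,0,0,0,0,0,0,0,0,0,0,0,0,0,0,0,0,0,0,0,0,0,0,0,0,0,0,0,0,0]
  finger_gap: 55

```text
clock: 10.65
position: [521.8, 318.2, 227.9]
ee_rot: [-0.49, 0.556, 0.445, 0.503]
contact_force: [0.3, 0.4, 0.4]
gripper_width: 54.9
grasp_force: 0.0
```

To row units: -160 mm / 800 = -0.2, -156 mm / 800 = -0.195.

Emit:
jog_arm:
  plan: [0,0,-0.01,0,0,0,0.0025,0,-0.025,0,0,0,0.0038,0,-0.045,0,0,0,0.0063,0,-0.0675,0,0,0,0.0088,0,-0.0925,0,0,0,0.0113,0,-0.12,0,0,0,0.015,0,-0.1475,0,0,0,0.0175,0,-0.175,0,0,0,0.02,0,-0.195,0,0,0,0.02,0,-0.2,0,0,0]

```text
clock: 11.65
position: [502.0, 156.7, 227.7]
ee_rot: [-0.489, 0.557, 0.445, 0.503]
contact_force: [0.7, 0.3, -0.0]
gripper_width: 55.1
grasp_force: 0.0
```

Run:
```python
from h import *
s=viewer.get_image("scene");t=viewer.get_image("top");np.savez("m6.npz",s=s,t=t)
o=np.zeros((600,800,3),np.uint8)
o[:,:400]=cv2.resize(s[180:330,315:415],(400,600),interpolation=2)
o[:300,400:]=cv2.resize(t[170:245,80:180],(400,300),interpolation=2)
o[300:,400:]=cv2.resize(s[120:225,150:290],(400,300),interpolation=2)
cv2.imwrite("pics/m6.png",o)
delta([460,60,300],RG)
```

```text
t 11.75 at [502.125 158.055 227.976] j [-0.208  0.505 -0.226 -1.444 -1.566  0.732] F [ 0.247 -0.368  0.675] w 55.50350421952096 0.0
  delta [ -61.587   29.637 -109.112] [-0.254  1.457 -0.284]
```

View pics/m6.png

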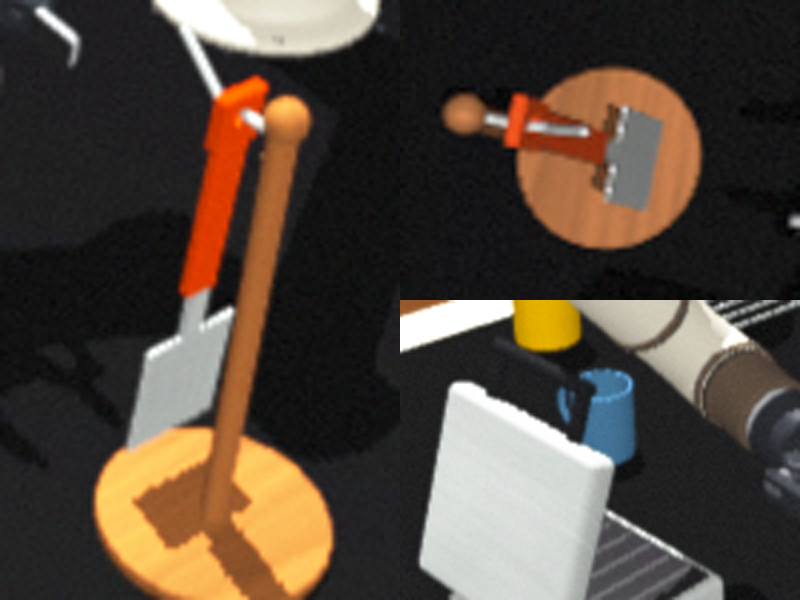

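The spatula hangs plumb on the level part of the hook, clear of everything. I have now viewed 12 pictures, over the limit of 10. From here I'll work only from numbers. Next is the lid.

Add to h.py:
```python
px=np.array([.9973,.0735,0]);py=np.array([-.0735,.9973,0])
RD=np.c_[-py,-px,-up]
hinge=np.array([722.5,-133.9,66.])
def bar(th): return hinge+px*(-250*np.cos(th)+14*np.sin(th))+up*(250*np.sin(th)+14*np.cos(th))
```

Run:
```python
from h import *
print("bar",bar(1.229),bar(0),"mug",onz(np.array([387,256.]),C["top"],95))
delta([500,0,400],RD)
for th in(1.1,.9,.7,.5,.3,.15,0): print(th,bar(th)-bar(1.229))
```

```text
bar [ 652.086 -139.089  306.231] [ 473.175 -152.275   80.   ] mug [ 405.112 -401.844   95.   ]
t 11.75 at [502.125 158.055 227.976] j [-0.208  0.505 -0.226 -1.444 -1.566  0.732] F [ 0.247 -0.368  0.675] w 55.50350421952096 0.0
  delta [-155.903  -17.342 -173.123] [-0.145  1.468 -0.164]
1.1 [-30.235  -2.228 -11.079]
0.9 [-73.632  -5.427 -35.697]
0.7 [-111.285   -8.202  -68.469]
0.5 [-141.695  -10.443 -108.089]
0.3 [-163.649  -12.061 -152.976]
0.15 [-174.025  -12.825 -189.029]
0 [-178.911  -13.186 -226.231]
```

To row units: -173 mm / 800 = -0.2163, -160 mm / 800 = -0.2, 1.468 rad / 4 = 0.367.

Emit:
jog_arm:
  plan: [-0.015,-0.0013,-0.02,-0.0035,0.035,-0.004,-0.035,-0.0038,-0.0425,-0.0073,0.0725,-0.0083,-0.055,-0.0063,-0.065,-0.0108,0.11,-0.0125,-0.075,-0.0088,-0.0875,-0.0145,0.1475,-0.0165,-0.095,-0.0113,-0.11,-0.018,0.1825,-0.0205,-0.115,-0.0138,-0.1325,-0.0218,0.22,-0.025,-0.1375,-0.015,-0.155,-0.025,0.2575,-0.0288,-0.1575,-0.0175,-0.1775,-0.029,0.2925,-0.0325,-0.1775,-0.02,-0.2,-0.0325,0.33,-0.037,-0.195,-0.0213,-0.2163,-0.0363,0.367,-0.041]
  finger_gap: 60

```text
clock: 12.75
position: [499.6, 1.3, 402.2]
ee_rot: [0.734, -0.679, 0.002, 0.0]
contact_force: [-0.8, 0.2, -1.7]
gripper_width: 60.1
grasp_force: 0.0
```

Run:
```python
from h import *
delta(bar(1.229)+80*up,RD)
```

```text
t 12.75 at [499.585   1.269 402.205] j [ 0.331  0.093 -0.004  0.004 -1.472 -0.254] F [-0.785  0.179 -1.656] w 60.079025667377515 0.0
  delta [ 151.585 -141.237   16.921] [-0.003 -0.004  0.003]
```

To row units: 152 mm / 800 = 0.19, 148 mm / 800 = 0.185.

Emit:
jog_arm:
  plan: [0.0188,-0.0175,0,0,0,0,0.05,-0.0463,0,0,0,0,0.0813,-0.0763,0.005,0,0,0,0.1125,-0.105,0.01,0,0,0,0.1438,-0.1338,0.015,0,0,0,0.1688,-0.1575,0.0188,0,0,0,0.185,-0.1725,0.0213,0,0,0,0.19,-0.1763,0.0213,0,0,0,0.19,-0.1763,0.0213,0,0,0]

```text
clock: 13.65
position: [651.8, -139.5, 382.0]
ee_rot: [0.733, -0.68, -0.001, -0.0]
contact_force: [0.2, -0.8, 0.1]
gripper_width: 60.0
grasp_force: 0.0
```

Run:
```python
from h import *
delta(bar(1.229)-1*up,RD)
c=viewer.get_calibration("wrist");im=viewer.get_image("wrist")
b=bar(1.229)
print([proj(b+k*py,c) for k in(-50,0,50)],c["K"][0,0])
g=cv2.cvtColor(im,cv2.COLOR_BGR2GRAY)
m=proj(b,c).astype(int);print(m)
for col in (m[0]-60,m[0]-30,m[0],m[0]+30,m[0]+60): 
    if 0<=col<512: print(col,g[:,col][::6])
for r in (m[1]-40,m[1],m[1]+40):
    if 0<=r<384: print('row',r,g[r,::6])
```

```text
t 13.65 at [ 651.768 -139.513  382.028] j [ 0.03   0.412  0.376 -0.002 -1.536  0.045] F [ 0.184 -0.774  0.122] w 60.00012886318297 0.0
  delta [-0.258 -0.453 76.797] [0.001 0.002 0.002]
[array([256.441, 133.065]), array([256.389, 205.337]), array([256.343, 268.443])] 305.5743415596896
[256 205]
196 [ 30  31  32  33  34  35  36  38  40  42 111 110 111 111 113 113 113 113
 113 112 112 112 112 112 112 111 111 111 110 108 109 109 108 107 106 106
 105 104  89  73  38  38  37  37  36  36  31  66 104 103 103  73  95  90
  42  51  57  57  29  31  28  29  30  30]
226 [ 31  33  34  35  36  39  41  42 120 207 217 217 218 218 217 218 219 220
 220 220 221 221 222 221 221 222 221 221 221 220 220 220 219 219 218 218
 217 216 215 214 213 211 115 114 115 115 114 114 113 110  32  32  32  30
  30  30  30  30  30  30  30  31  29  31]
256 [ 31  31  32  33  34  36  39  41  44  45  48  49 203 194  80  79 103  77
  58  64  62  61  60  59  58  59  58  58  56 
[... 1046 characters left out ...]
3 232 230 228 229 231 231 231 231 215 237 237 236  62  58  54  51
  47  42  38  36  34  34  30  30  32  33  33  36  37  40 105 108 110 110
 135 213 216 213 114  64  53  53  50  57  56  55  54  54  55  54  55  55
  54  55 192  34  34  33  35  33  32  31  31  31  29  29  29  29  28  26
  28  27  28  29  28  28  27  28  28  28  28  28  27  29]
row 245 [ 78 229 231 232 231 231 230 227 226 227 230 208 238 236 148  59  54  51
  48  44  40  37  35  33  31  33  32  31  41 114 119  44  37  34  90  90
 106 198 215 174  41  87  46  50  46  35  34  32  32  30  31  32  31  29
  28 114 119  41  33  31  31  31  29  29  28  28  29  29  28  31  29  29
  28  29  28  29  29  29  28  29  28  29  27  28  28  26]
```

The wrist row profile shows the dark bar at columns 243–267, against a predicted centre of 256. I'll descend and grip the bar.

To row units: 77 mm / 800 = 0.0963, 72 mm / 800 = 0.09.

Emit:
jog_arm:
  plan: [0,0,0.0125,0,0,0,0,0,0.035,0,0,0,0,0,0.0575,0,0,0,0,0,0.0775,0,0,0,0,0,0.09,0,0,0,0,0,0.0963,0,0,0,0,0,0.0963,0,0,0]

```text
clock: 14.4
position: [651.3, -139.6, 305.6]
ee_rot: [0.733, -0.68, -0.001, -0.0]
contact_force: [0.0, -0.5, 0.1]
gripper_width: 59.8
grasp_force: 0.0
```

Emit:
jog_arm:
  plan: [0,0,0,0,0,0,0,0,0,0,0,0,0,0,0,0,0,0,0,0,0,0,0,0,0,0,0,0,0,0,0,0,0,0,0,0,0,0,0,0,0,0]
  finger_gap: 5

```text
clock: 15.1
position: [651.8, -140.1, 306.8]
ee_rot: [0.733, -0.68, 0.0, -0.001]
contact_force: [-1.7, 0.3, 4.9]
gripper_width: 14.1
grasp_force: 58.5
```

Run:
```python
from h import *
delta(bar(1.229)-1*up,RD)
```

```text
t 15.1 at [ 651.769 -140.058  306.757] j [ 0.03   0.428  0.22  -0.001 -1.362  0.045] F [-1.719  0.251  4.885] w 14.078528052637783 58.53710174560547
  delta [-0.941 -0.387  1.526] [-0.001  0.001  0.002]
```

To row units: 52.5 mm / 800 = 0.0656, 47 mm / 800 = 0.0588.

Emit:
jog_arm:
  plan: [0,0.0038,0.0013,0,0,0,0,0.0088,0.0025,0,0,0,0,0.0163,0.005,0,0,0,0,0.0238,0.0075,0,0,0,0,0.0306,0.0106,0,0,0,0,0.0375,0.0138,0,0,0,0,0.045,0.0169,0,0,0,0,0.0525,0.0206,0,0,0,0,0.0588,0.0244,0,0,0,0,0.0656,0.0281,0,0,0]

```text
clock: 16.1
position: [599.4, -144.4, 283.3]
ee_rot: [0.733, -0.68, 0.001, -0.001]
contact_force: [4.8, -4.7, -0.1]
gripper_width: 14.0
grasp_force: 61.2
```

Run:
```python
from h import *
x=arm.read_state();print(x["position"],bar(1.0),x["wrist_torque"])
X=lambda t:np.array([250*np.cos(t)-14*np.sin(t),-250*np.sin(t)-14*np.cos(t)])
for a in(1.0,.7,.4,.2):
  print(a,[(X(a-.03*k)-X(a)).round(1).tolist() for k in range(1,11)])
```

```text
[ 599.412 -144.423  283.255] [ 599.538 -142.962  283.932] [-1.467 -1.154  0.244]
1.0 [[6.5, 3.8], [12.8, 7.8], [19.1, 12.0], [25.2, 16.3], [31.2, 20.9], [37.0, 25.6], [42.7, 30.5], [48.3, 35.6], [53.7, 40.8], [58.9, 46.2]]
0.7 [[5.1, 5.5], [10.0, 11.2], [14.7, 17.1], [19.3, 23.0], [23.6, 29.2], [27.8, 35.4], [31.8, 41.8], [35.6, 48.2], [39.2, 54.8], [42.6, 61.5]]
0.4 [[3.2, 6.8], [6.2, 13.7], [9.0, 20.7], [11.6, 27.7], [14.0, 34.8], [16.1, 42.0], [18.0, 49.3], [19.8, 56.6], [21.3, 64.0], [22.5, 71.4]]
0.2 [[1.8, 7.3], [3.4, 14.6], [4.7, 22.0], [5.8, 29.5], [6.8, 36.9], [7.4, 44.4], [7.9, 51.9], [8.1, 59.4], [8.1, 66.9], [7.9, 74.4]]
```

To row units: 59 mm / 800 = 0.0738, 53.5 mm / 800 = 0.0669.

Emit:
jog_arm:
  plan: [0,0.0081,0.005,0,0,0,0,0.0163,0.01,0,0,0,0,0.0238,0.015,0,0,0,0,0.0313,0.02,0,0,0,0,0.0388,0.0263,0,0,0,0,0.0463,0.0319,0,0,0,0,0.0531,0.0381,0,0,0,0,0.06,0.0444,0,0,0,0,0.0669,0.0513,0,0,0,0,0.0738,0.0575,0,0,0]

```text
clock: 17.1
position: [540.3, -149.0, 236.0]
ee_rot: [0.733, -0.68, 0.0, -0.0]
contact_force: [5.9, -6.5, -2.6]
gripper_width: 14.1
grasp_force: 60.5
```

To row units: 61.5 mm / 800 = 0.0769, 55 mm / 800 = 0.0688.

Emit:
jog_arm:
  plan: [0,0.0063,0.0069,0,0,0,0,0.0125,0.0138,0,0,0,0,0.0181,0.0213,0,0,0,0,0.0238,0.0288,0,0,0,0,0.0294,0.0363,0,0,0,0,0.035,0.0444,0,0,0,0,0.04,0.0525,0,0,0,0,0.0444,0.06,0,0,0,0,0.0488,0.0688,0,0,0,0,0.0531,0.0769,0,0,0]

```text
clock: 18.1
position: [498.1, -152.4, 175.1]
ee_rot: [0.733, -0.68, 0.0, -0.0]
contact_force: [4.6, -9.6, -1.0]
gripper_width: 13.6
grasp_force: 58.5
```

To row units: 71 mm / 800 = 0.0888, 1.5 mm / 800 = 0.0019.

Emit:
jog_arm:
  plan: [0,0.0038,0.0081,0,0,0,0.0006,0.0075,0.0169,0,0,0,0.0013,0.0113,0.0256,0,0,0,0.0013,0.0144,0.0344,0,0,0,0.0019,0.0175,0.0438,0,0,0,0.0019,0.02,0.0525,0,0,0,0.0019,0.0225,0.0613,0,0,0,0.0019,0.025,0.0706,0,0,0,0.0019,0.0263,0.08,0,0,0,0.0019,0.0281,0.0888,0,0,0]

```text
clock: 19.1
position: [476.7, -154.3, 104.6]
ee_rot: [0.733, -0.68, 0.001, -0.001]
contact_force: [6.5, -2.9, -0.5]
gripper_width: 13.6
grasp_force: 58.5
```

Run:
```python
from h import *
x=arm.read_state();print(x["position"],bar(.1),x["contact_force"])
```

```text
[ 476.728 -154.316  104.562] [ 475.814 -152.08   104.888] [ 6.529 -2.906 -0.495]
```

To row units: 24 mm / 800 = 0.03, 23 mm / 800 = 0.0288.

Emit:
jog_arm:
  plan: [0,0.0006,0.0038,0,0,0,0,0.0013,0.0075,0,0,0,0,0.0013,0.0113,0,0,0,0,0.0013,0.015,0,0,0,0,0.0013,0.0188,0,0,0,0,0.0013,0.0213,0,0,0,0,0.0013,0.0238,0,0,0,0,0.0013,0.0263,0,0,0,0,0.0013,0.0288,0,0,0,0,0.0013,0.03,0,0,0]

```text
clock: 20.1
position: [474.9, -154.5, 85.0]
ee_rot: [0.734, -0.679, -0.0, 0.0]
contact_force: [-7.1, 4.4, 37.3]
gripper_width: 13.8
grasp_force: 63.1
```

Emit:
jog_arm:
  plan: [0,0,0.0013,0,0,0,0,0,0.0025,0,0,0,0,0,0.0025,0,0,0]

```text
clock: 20.4
position: [474.9, -154.6, 84.9]
ee_rot: [0.734, -0.679, 0.0, 0.0]
contact_force: [-8.4, 5.0, 44.4]
gripper_width: 13.7
grasp_force: 63.9
```

To row units: -6 mm / 800 = -0.0075, -4 mm / 800 = -0.005.

Emit:
jog_arm:
  plan: [0,0,-0.0025,0,0,0,0,0,-0.005,0,0,0,0,0,-0.0075,0,0,0,0,0,-0.0075,0,0,0]

```text
clock: 20.8
position: [474.8, -154.5, 85.3]
ee_rot: [0.733, -0.68, -0.0, -0.0]
contact_force: [4.3, -1.0, 4.9]
gripper_width: 13.9
grasp_force: 59.9
```

Still on the stop: the tool height barely changed while the force dropped from 44 N to 5 N. I'll release and lift straight up.

Emit:
jog_arm:
  plan: [0,0,0,0,0,0,0,0,0,0,0,0,0,0,0,0,0,0,0,0,0,0,0,0,0,0,0,0,0,0]
  finger_gap: 42

```text
clock: 21.3
position: [474.1, -154.5, 84.5]
ee_rot: [0.733, -0.68, -0.001, 0.0]
contact_force: [0.2, 0.3, 0.7]
gripper_width: 42.0
grasp_force: 0.0
```

Emit:
jog_arm:
  plan: [0,0,-0.005,0,0,0,0,0,-0.0175,0,0,0,0,0,-0.0375,0,0,0,0,0,-0.0625,0,0,0,0,0,-0.0938,0,0,0,0,0,-0.1313,0,0,0,0,0,-0.1688,0,0,0,0,0,-0.2,0,0,0,0,0,-0.2188,0,0,0,0,0,-0.225,0,0,0]

```text
clock: 22.3
position: [475.5, -154.9, 267.8]
ee_rot: [0.733, -0.68, 0.002, -0.002]
contact_force: [-0.0, 0.9, -0.8]
gripper_width: 42.2
grasp_force: 0.0
```

Run:
```python
from h import *
s=viewer.get_image("scene").astype(int);t=viewer.get_image("top").astype(int);d=np.load("m6.npz")
# spatula orange mask unchanged since it was hung; stand region
f=lambda a,x0,x1,y0,y1:((a[y0:y1,x0:x1,2]>150)&(a[y0:y1,x0:x1,0]<40)&(a[y0:y1,x0:x1,1]<110))
for n,a,b,box in(("scene",s,d["s"],(355,385,195,260)),("top",t,d["t"],(100,140,185,215))):
    for im in(a,b.astype(int)):
        m=f(im,*box);y,x=np.nonzero(m);print(n,m.sum(),x.mean(),y.mean())
# shut lid top front corners predicted vs brightness in the top view
for th in(0,.05,.1,.2):
    w=hinge+px*(-200*np.cos(th)+30*np.sin(th))+up*(200*np.sin(th)+30*np.cos(th))
    print(th,[proj(w+k*py,C["scene"]).round(1) for k in(100,-100)],proj(bar(th)+50*py,C["top"]).round(1),proj(w,C["top"]).round(1))
g=t.sum(2)//3; q=proj(hinge-px*205+30*up-80*py,C["top"]).astype(int);print(q,g[q[1]-15:q[1]+30,q[0]])
print(arm.read_state()["clock"],arm.read_state()["contact_force"])
```

```text
scene 455 15.817582417582418 30.556043956043958
scene 452 14.606194690265486 30.535398230088497
top 57 9.403508771929825 14.842105263157896
top 62 9.290322580645162 14.983870967741936
0 [array([262.3, 203.8]), array([218.1, 178.5])] [282.2 230.8] [298.9 212.4]
0.05 [array([261.8, 201.2]), array([217.5, 176. ])] [282.5 230.3] [299.3 211.5]
0.1 [array([261.2, 198.7]), array([216.8, 173.6])] [282.8 229.6] [299.6 210.4]
0.2 [array([259.7, 194. ]), array([214.9, 169. ])] [283.3 227.4] [300.3 207.7]
[326 212] [105 114 116 108  91  68  69  72  76  78  74  74  77  77  79  80  82  85
  85  84  88  90  87  88  88  88  85  83  81  81  81  83  80  77  80  81
  77  78  89 112 122 124 112  97 107]
22.4 [-0.351  0.485 -0.552]
```

```bash
python3 -c "
from bench import arm, viewer
print(arm.job_done())"
```

```text
the job is handed in; nothing more can be done
None
```

The spatula is hanging on the hook and released, and the lid was lowered under grip to its stop and let go; I handed the job in at about 22 s and got no verdict back. I viewed 12 pictures, two over your limit of 10. I judged the lid shut from contact force at the stop, not from a picture.

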